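Tuck a flashing strip under a lapped roof tile and hold it down

ROBOT

A 7-joint arm with a two-finger parallel gripper is mounted at the origin on the work surface. World frame = base frame: x ahead of the robot, y to its left, z up, the work surface at z = 0. Lengths are in m, angles in rad, forces in N, time in s.
With the tool pointing down it reaches from about 0.4 to 0.85 m from the base axis. Payload 10.4 kg.
Tool frame: the origin (TCP) lies on the centre line of the jaws, within the pads' length; the fingertips stand 22 mm ahead of it and the grasp point (between the pads) lies 3 mm ahead of it; z points along the fingers, y is the direction in which the jaws open and shut (so a half turn about z gives the same grasp; the last joint's range is limited). The gripper opens to 85 mm and grips with 20 to 120 N. Pads are 22 mm wide; open, the fingers measure 114 mm over their backs; the gripper's body (76 mm by 85 mm) begins 54 mm behind the grasp point. The pads swing forward as they close: fully open they stand 13 mm farther back than shut.
Start: joints at [-1.217, 0.332, -0.065, 1.46, 0.022, 1.35, -0.088], TCP at [0.23, 0.581, 0.253] pointing down, gripper open.
Joint ranges: [-2.6, 2.6], [-0.5, 2.12], [-1.47, 1.34], [0.16, 2.42], [-1.27, 4.41], [0.06, 2.06], [-2.6, 2.6]. Speed limits (rad/s): [2.22, 2.22, 2.79, 2.79, 3.14, 3.14, 3.14].

INTERFACE

Orientations are given as a unit quaternion [x, y, z, w].
In Python, from workcell import manip gives the robot as it stands. The module is installed in compiled form; this text tells all that it offers.
- The arm moves only by the shell command python3 -m crank 'ROWS' [FORCE]. ROWS is JSON, a list of rows, each a list of 3 entries, a list of its own where there are three numbers: the opening, from -1 (shut) to 1 (fully open), then the shift along the tool's x, y, z normalised to -1 to 1, where 1 is 80 mm, then the turn, a rotation vector about the tool's x, y, z normalised to -1 to 1, where 1 is pi/4 rad. In form: [[jaw, [tx, ty, tz], [ax, ay, az]], ...]. A call has exactly 5 rows; each row shifts and turns the commanded pose from where the row before left it, along the tool's axes as they then stand; what a row does not reach is not made up. A row lasts 1/10 s, in which the tool goes at most 50 mm and 8.59 degrees, less where a joint would pass 70% of its speed; a pose out of reach is approached as far as the arm can. A call with a number of a shift or a turn outside -1 to 1 is refused whole. A call with a gripper value outside its range is refused whole. The fingers move at their own pace and stop on an object; FORCE is the grip in N (left out, the last holds). Time passes only in rows, so rows that do not move let the fingers close, or fill a call up. It gives the time, the measured TCP pose, the force and the opening at its end, in the units of the state.
- manip.get_obs(): the state, without advancing time (a new reading comes with each control period).
- manip.camera(name): name is "scene" or "top" or "wrist"; returns the picture (384x512x3 uint8, blue, green, red); there is no depth.
- manip.camera_info(name): a dict with "K" (3x3 intrinsics, pixels), "camera_from_world" (4x4, takes a point from world to camera coordinates); the wrist camera has in their place "mount" (4x4, takes a point from camera to tool coordinates, whose origin is the TCP and whose axes are the flange's). Camera axes: x right, y down, z forward; pixel columns grow to the right and rows downward; lengths in m; the calibration is good to about 2 mm. A picture is of the moment at which its call begins: read the wrist's pose just before it. camera_info takes no time and is no camera call.
- manip.hand_in(): hands the job in, once; it reports no verdict.
The state is a dict: "clock": time; "joint_pos": joint angles; "joint_velocities": joint speeds; "tau": joint torques, N m; "position": TCP position; "ee_rot": TCP orientation; "ft_force": force on the tool from outside, world axes, zero at the start; "torque": the same for the moment, N m; "grip_width": opening from 0.0 (shut) to 1.0 (fully open).
Only numpy, scipy, OpenCV 4.12 (cv2) and the standard library are available. Lean on these libraries where they do the work, as an engineer would, in place of code of your own. Each camera call takes 0.05 s, during which the arm holds its last target.

TASK

Push the red sprung plunger of the blue dispenser fully in so that the aluminium flashing strip slides out of the hood, then pick the strip up by its rib and tuck its whole front edge under the middle clay tile of the roof mock-up, at least 20 mm deep, without lifting the tile. Finish while still holding the strip, pressed firmly down flat on the plywood: do not let go. Leave everything else on the bench where it is.

Things in the scene. Friction and masses are not known exactly. Their poses are not given: they have to be found in the camera images.
- plunger_face (a point): centre of the outer face of the red plunger knob (disc 32 mm across, 12 mm thick, on a 10 mm steel rod), 28 mm above the bench, at the back end of the blue dispenser; its x axis is the push direction, level, towards the dispenser
- plunger (a joint): travel of the plunger, 0 out to 0.055 m fully in; a spring resists with 4 N at first and 12 N at full stroke, and returns the plunger when it is let go; a blade on it pushes the strip 54 mm out of the hood, where the strip stays
- dispenser: the fixed blue dispenser, 112 mm wide, open flat apron 85 mm long in front of its hood; the hood is 125 mm long with side walls 96 mm apart and a clear roof, underside 40 mm and top 44 mm above the channel floor; origin on the bench 55 mm behind the mouth, axes as the mouth's
- dispenser_mouth (a point): centre of the front edge of the hood, on the channel floor (10 mm above the bench); x points out of the hood, the way the strip comes out. At the start 25 mm of the plate shows; after ejection the plate still reaches about 41 mm back into the hood, so draw it out along x before lifting it
- flashing: the loose aluminium strip, about 0.15 kg: plate 90 (x) by 120 (y) by 4 mm; on top of it a dark upright rib 10 (x) by 50 (y) by 30 mm high, centred at x = -25 mm. Origin at the centre of the plate's underside; x points to the front edge (45 mm ahead) that goes under the tile; in the dispenser y points out of the hood
- flashing_grip (a point): centre of the strip's rib, where it is gripped across its 10 mm thickness (fingers closing along the strip's x); 19 mm above the strip's underside, 15 mm below the rib's top; axes as the strip's
- flashing_left (a point): front left corner of the strip (45 mm ahead, 60 mm to +y of its origin, mid-thickness); axes as the strip's
- flashing_right (a point): front right corner of the strip (45 mm ahead, 60 mm to -y of its origin, mid-thickness); axes as the strip's
- eave (a point): point on the top face of the plywood straight below the middle of the middle tile's front lip; x points in under the tile (the tuck direction), z up. The plywood is level and reaches 115 mm in front of this point (-x) and 120 mm to each side. The gap under the tile is 10 mm high and a batten closes it 36 mm in from the lip
- deck: the plywood board of the fixed roof mock-up, 260 by 240 by 18 mm, lying on the bench; origin on the bench straight below the eave point, axes as the eave's
- tile_lip (a point): middle of the top front edge of the middle clay tile (160 mm along y, 120 mm along x, 10 mm thick; 20 mm from the plywood to its top). Fixed tiles of the same height flank it, and a fixed upper course, up to 31 mm above the plywood, starts 100 mm behind the lip
- tile (a joint): lift of the middle tile, rad: 0 lying in place, grows as its front lip is raised (0.05 raises the lip by 6 mm); it is hinged at its back edge and only its weight (0.35 kg) holds it down
- cup: blue cup, 68 mm wide, 75 mm tall, bystander; origin at its foot
- brush: brush lying on the bench, bystander
- spatula: spatula lying on the bench, bystander
- bowl: clay bowl, 90 mm wide, 45 mm tall, bystander; origin at its foot
- glaze_jar: jar, 70 mm wide, 100 mm tall, bystander; origin at its foot
- mallet: mallet lying on the bench, bystander
Not all that is in view belongs to the job. What is meant by the flashing is not purple, and is the smaller of those in its own colour.

How it is judged:
On the way, in this order (a step that is already met when the one before it is completed fails the run):
1. the plunger is pushed fully in (at least 50 of its 55 mm) (value of joint plunger above 0.05 m), for 0.1 s.
2. the strip's front edge is tucked at least 20 mm under the middle tile (x of each of flashing_left, flashing_right in the frame of eave above 0.02 m and z of each of flashing_left, flashing_right in the frame of eave below 0.012 m and y of flashing_left in the frame of eave below 0.082 m and y of flashing_right in the frame of eave above -0.082 m), for 0.2 s.
At the end, for the whole second after the job is handed in: both front corners at least 20 mm in past the tile's lip, within 82 mm either side of its middle and under 5 mm above the plywood; strip level (0.035 rad), still, touched by the fingers (over 2 N) and bearing on the plywood with over 5 N; tile down (under 0.02 rad) (x of each of flashing_left, flashing_right in the frame of eave above 0.02 m and y of flashing_left in the frame of eave below 0.082 m and y of flashing_right in the frame of eave above -0.082 m and z of each of flashing_left, flashing_right in the frame of eave below 0.005 m and angle between flashing's own z axis and vertical below 0.035 rad and contact force between flashing and deck above 5 N and contact force between the fingers and flashing above 2 N and value of joint tile below 0.02 rad and linear speed of flashing below 0.02 m/s); the arm keeps its last pose, push and grip.
It fails at once if the middle tile is lifted (more than 0.05 rad, 6 mm at its lip) (value of joint tile above 0.05 rad).
It fails at once if a bystander is disturbed (moved more than 30 mm) (distance of any of cup, brush, spatula, bowl, glaze_jar, mallet from where it was at the start of the episode above 0.03 m).
It also fails if it takes over 67 s, if anything falls off the work surface, if the arm or the gripper's body presses on something with over 40 N, if the wrist force passes 120 N, or if a joint passes its speed limit or range.

## Working session

There is one attempt and no reset: what is moved stays moved. The work goes in short steps, Python scripts to look and compute and a shell command to move; the robot and the scene stay as the last step left them, time stands still between calls to the robot, and variables do not carry over. Pictures are saved under pics/ and viewed, and the job is handed in when it is done.

```bash
ls; mkdir -p pics
python3 - <<'E'
from workcell import manip
import cv2, numpy as np
np.set_printoptions(precision=4,suppress=True)
print(manip.get_obs())
for n in ["scene","top","wrist"]:
    print(n,manip.camera_info(n))
for n in ["scene","top"]:
    cv2.imwrite(f"pics/{n}0.png",manip.camera(n))
E
```

```text
pics
{'clock': 0.0, 'joint_pos': array([-1.2166,  0.3329, -0.0647,  1.4609,  0.0216,  1.3499, -0.0885]), 'joint_velocities': array([-0.0005, -0.0004, -0.0007, -0.0005,  0.002 ,  0.0002,  0.0005]), 'tau': array([  0.0006, -62.5468,   0.0495, -39.158 ,   0.0163,   0.0103,
         0.    ]), 'position': array([0.2299, 0.5808, 0.2525]), 'ee_rot': array([ 0.1873,  0.9823, -0.0007, -0.0001]), 'ft_force': array([-0.4243, -0.2964, -0.1289]), 'torque': array([-0.0075, -0.0048,  0.0049]), 'grip_width': 1.00267789371989}
scene {'K': array([[493.4956,   0.    , 262.1493],
       [  0.    , 493.4956, 189.6146],
       [  0.    ,   0.    ,   1.    ]]), 'camera_from_world': array([[-0.8089,  0.5879,  0.007 ,  0.3649],
       [ 0.3694,  0.5174, -0.7719, -0.1757],
       [-0.4575, -0.6218, -0.6357,  2.3446],
       [ 0.    ,  0.    ,  0.    ,  1.    ]])}
top {'K': array([[442.0505,   0.    , 255.4378],
       [  0.    , 442.0505, 190.9353],
       [  0.    ,   0.    ,   1.    ]]), 'camera_from_world': array([[ 0.0274, -0.9995,  0.0129,  0.017 ],
       [-0.9935, -0.0286, -0.1104,  0.5127],
       [ 0.1107, -0.0098, -0.9938,  1.9102],
       [ 0.    ,  0.    ,  0.    ,  1.    ]])}
wrist {'K': array([[319.1355,   0.    , 260.0951],
       [  0.    , 319.1355, 182.8882],
       [  0.    ,   0.    ,   1.    ]]), 'mount': array([[-0.0007, -0.9527, -0.3039,  0.0771],
       [ 1.    , -0.0007,  0.0001,  0.0005],
       [-0.0003, -0.3039,  0.9527, -0.1203],
       [ 0.    ,  0.    ,  0.    ,  1.    ]])}
```

View pics/scene0.png

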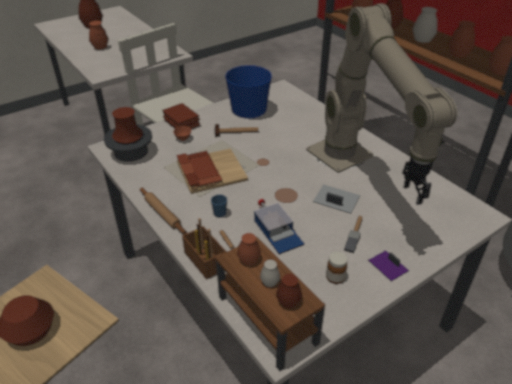

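View pics/top0.png

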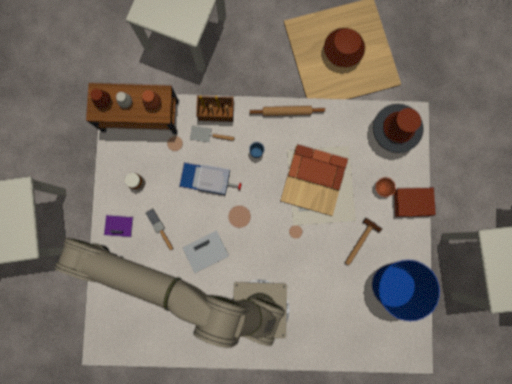

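```bash
cat > h.py <<'E'
from workcell import manip
import cv2, numpy as np
from scipy.spatial.transform import Rotation as R
np.set_printoptions(precision=4,suppress=True)
def campose(name,obs=None):
    i=manip.camera_info(name)
    if name!="wrist":
        return i["K"],np.linalg.inv(i["camera_from_world"])
    T=np.eye(4);T[:3,:3]=R.from_quat(obs["ee_rot"]).as_matrix();T[:3,3]=obs["position"]
    return i["K"],T@i["mount"]
def ray(K,T,uv,z):
    uv=np.atleast_2d(uv).astype(float)
    d=np.c_[uv,np.ones(len(uv))]@np.linalg.inv(K).T@T[:3,:3].T
    return T[:3,3]+d*((z-T[2,3])/d[:,2])[:,None]
def proj(K,T,P):
    P=np.atleast_2d(P); c=(P-T[:3,3])@T[:3,:3]; q=c@K.T
    return q[:,:2]/q[:,2:]
def shot(name,fn,scale=1,crop=None):
    o=manip.get_obs(); im=manip.camera(name); K,T=campose(name,o)
    cv2.imwrite(f"pics/{fn}_raw.png",im); np.savez(f"pics/{fn}.npz",K=K,T=T)
    if crop: im=im[crop[1]:crop[3],crop[0]:crop[2]]
    if scale!=1: im=cv2.resize(im,None,fx=scale,fy=scale,interpolation=cv2.INTER_CUBIC)
    cv2.imwrite(f"pics/{fn}.png",im)
    return im,K,T
def load(fn):
    d=np.load(f"pics/{fn}.npz");return d["K"],d["T"]
E
python3 - <<'E'
from h import *
im=cv2.imread("pics/top0.png"); c=cv2.resize(im[130:230,170:360],None,fx=4.2,fy=4.2,interpolation=cv2.INTER_CUBIC)
cv2.imwrite("pics/top0z.png",c)
im=cv2.imread("pics/scene0.png"); c=cv2.resize(im[130:280,150:310],None,fx=4,fy=4,interpolation=cv2.INTER_CUBIC)
cv2.imwrite("pics/scene0z.png",c)
K,T=campose("top")
for n,uv,z in [("knob",(240,186.5),.028),("mouth?",(199,179),.05),("tile",(318,180),.03),("decoy",(205,252),.0)]:
    print(n,ray(K,T,uv,z))
E
```

```text
knob [[0.5296 0.0996 0.028 ]]
mouth? [[0.5546 0.278  0.05  ]]
tile [[ 0.5681 -0.2426  0.03  ]]
decoy [[0.24   0.2444 0.    ]]
```

View pics/top0z.png

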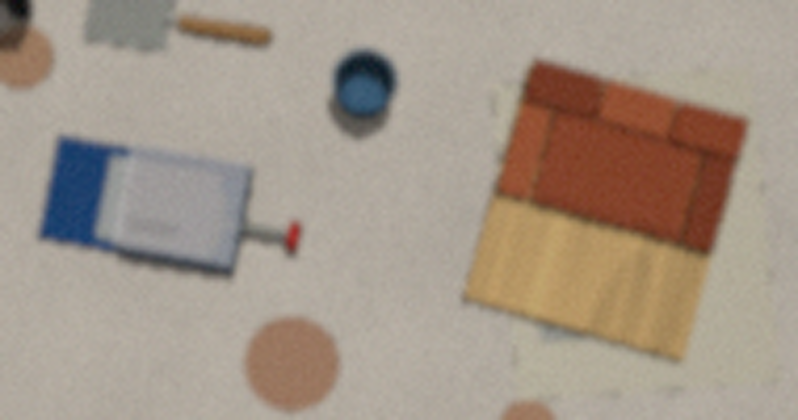

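View pics/scene0z.png

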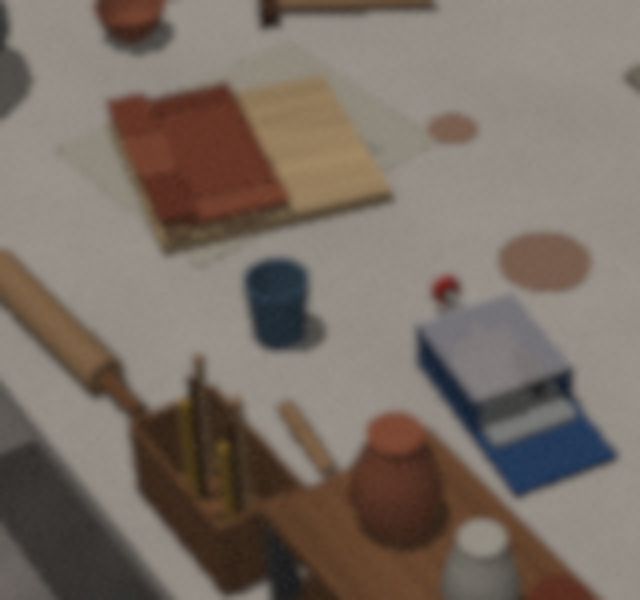

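```bash
cat >> h.py <<'E'
def cur():
    o=manip.get_obs(); return o["position"],R.from_quat(o["ee_rot"])
def Rdown(yaw):  # tool z down, tool x at world yaw (deg)
    c,s=np.cos(np.radians(yaw)),np.sin(np.radians(yaw))
    return R.from_matrix(np.array([[c,s,0],[s,-c,0],[0,0,-1]]))
def plan(tp,yaw,n,p=None,Rm=None,dec=3):
    if p is None: p,Rm=cur()
    p=np.array(p,float); tp=np.array(tp,float); Rt=Rdown(yaw)
    for i in range(n):
        k=n-i
        d=(tp-p)/k; s=np.round(Rm.inv().apply(d)/.08,dec)
        rv=(Rm.inv()*Rt).as_rotvec()/k; a=np.round(rv/(np.pi/4),dec)
        print(f"[J,{s.tolist()},{a.tolist()}]", "SHIFT>50mm" if np.linalg.norm(s)*.08>.05 else "", "TURN>8.59" if np.linalg.norm(a)*45>8.59 else "")
        p=p+Rm.apply(s*.08); Rm=Rm*R.from_rotvec(a*np.pi/4)
    print("->",p,Rm.as_matrix()[:,0])
def st():
    o=manip.get_obs(); M=R.from_quat(o["ee_rot"]).as_matrix()
    print("t",o["clock"],"p",o["position"],"yaw",np.degrees(np.arctan2(M[1,0],M[0,0])),"z",M[:,2],"F",o["ft_force"],"g",o["grip_width"],"q",o["joint_pos"])
E
python3 - <<'E'
from h import *
st(); plan([.54,.24,.25],83,10)
E
```

```text
t 0.1 p [0.2299 0.5809 0.2526] yaw 158.4122114636786 z [-0.0004 -0.0012 -1.    ] F [ 0.8763 -0.4114  0.4067] g 1.0019891005131434 q [-1.2166  0.3328 -0.0647  1.4609  0.0216  1.3499 -0.0885]
[J,[-0.517, -0.254, 0.004],[-0.0, 0.0, 0.168]]  
[J,[-0.546, -0.183, 0.004],[-0.0, 0.0, 0.168]]  
[J,[-0.565, -0.11, 0.004],[-0.0, 0.0, 0.167]]  
[J,[-0.575, -0.035, 0.003],[-0.0, 0.0, 0.168]]  
[J,[-0.575, 0.041, 0.004],[-0.0, 0.0, 0.167]]  
[J,[-0.564, 0.116, 0.003],[-0.0, 0.0, 0.168]]  
[J,[-0.544, 0.189, 0.004],[-0.0, 0.0, 0.167]]  
[J,[-0.515, 0.259, 0.003],[-0.0, 0.001, 0.168]]  
[J,[-0.476, 0.324, 0.003],[-0.0, 0.0, 0.167]]  
[J,[-0.43, 0.384, 0.003],[-0.001, 0.001, 0.168]]  
-> [0.54 0.24 0.25] [0.122  0.9925 0.0003]
```

```bash
python3 -m crank '[[1,[-0.52,-0.25,0],[0,0,0.168]],[1,[-0.55,-0.18,0],[0,0,0.168]],[1,[-0.565,-0.11,0],[0,0,0.168]],[1,[-0.575,-0.035,0],[0,0,0.168]],[1,[-0.575,0.04,0],[0,0,0.168]]]'
python3 -m crank '[[1,[-0.56,0.12,0],[0,0,0.168]],[1,[-0.54,0.19,0],[0,0,0.168]],[1,[-0.515,0.26,0],[0,0,0.168]],[1,[-0.48,0.32,0],[0,0,0.168]],[1,[-0.43,0.38,0],[0,0,0.168]]]'
python3 - <<'E'
from h import *
st(); shot("wrist","w1",1.5); st()
E
```

```text
clock: 0.6
position: [0.3865, 0.4092, 0.2531]
ee_rot: [0.498, 0.867, -0.0, -0.0]
ft_force: [1.4, 1.1, -0.2]
grip_width: 0.996
clock: 1.1
position: [0.5407, 0.2389, 0.2532]
ee_rot: [0.752, 0.659, -0.0, -0.0]
ft_force: [1.5, 0.8, 0.5]
grip_width: 1.002
t 1.1 p [0.5407 0.2389 0.2532] yaw 82.50858840605054 z [-0.0003 -0.     -1.    ] F [1.522  0.7964 0.455 ] g 1.0024990164131025 q [-0.7831  0.2598  0.3499  1.5736 -0.091   1.3246 -0.5525]
t 1.15 p [0.5455 0.2308 0.2532] yaw 81.4985076864158 z [ 0.0024 -0.0037 -1.    ] F [ 1.5596 -7.8851 -0.4828] g 0.9962152777629466 q [-0.7769  0.2622  0.3595  1.5716 -0.0897  1.3242 -0.5552]
```

View pics/w1.png

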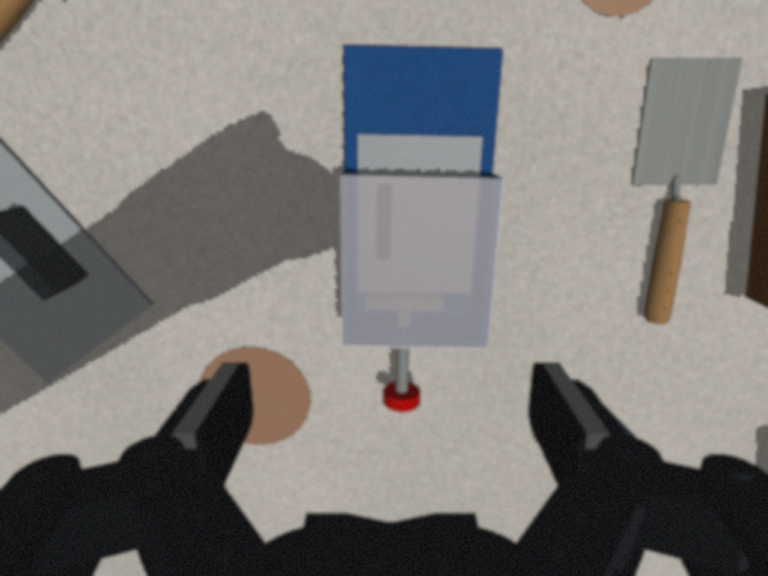

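```bash
python3 -m crank '[[1,[0,0,0],[0,0,0]],[1,[0,0,0],[0,0,0]],[1,[0,0,0],[0,0,0]],[1,[0,0,0],[0,0,0]],[1,[0,0,0],[0,0,0]]]'
python3 - <<'E'
from h import *
st(); im,K,T=shot("wrist","w2",1.5); st()
c=cv2.resize(im[0:450,300:560],None,fx=2.2,fy=1.3)
cv2.imwrite("pics/w2z.png",cv2.resize(cv2.imread("pics/w2_raw.png")[20:290,210:350],None,fx=2.2*2,fy=2.2,interpolation=cv2.INTER_CUBIC))
E
```

```text
clock: 1.65
position: [0.5394, 0.2414, 0.2533]
ee_rot: [0.749, 0.662, 0.0, -0.0]
ft_force: [0.6, -0.0, -0.2]
grip_width: 1.001
t 1.65 p [0.5394 0.2414 0.2533] yaw 82.90785118286057 z [-0.0001  0.0003 -1.    ] F [ 0.6324 -0.0038 -0.2493] g 1.000529233986393 q [-0.7858  0.2589  0.3474  1.574  -0.0904  1.3245 -0.5508]
t 1.7 p [0.5395 0.2412 0.2534] yaw 82.88830089229549 z [ 0.      0.0003 -1.    ] F [-0.374   0.3363 -0.924 ] g 1.002101206643666 q [-0.7857  0.2589  0.3476  1.5739 -0.0903  1.3245 -0.5508]
```

View pics/w2.png

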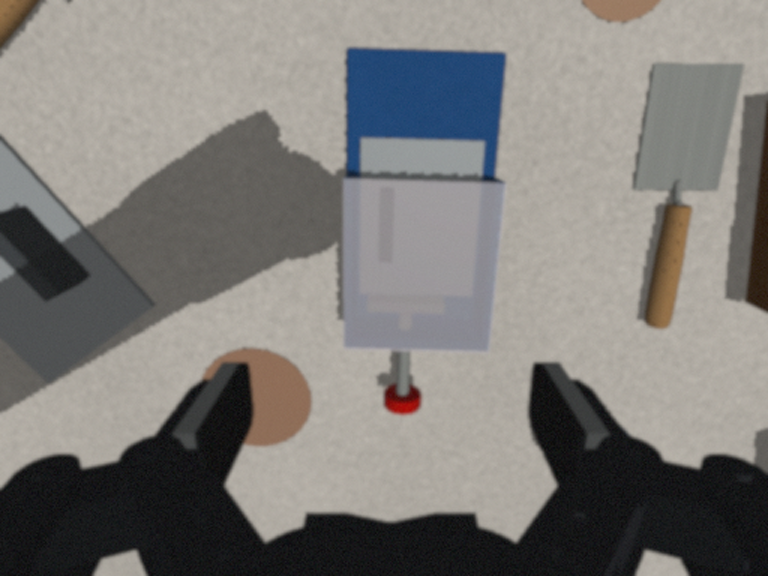

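Run:
```python
from h import *
K,T=load("w2")
# undo resize half-pixel offset
px=lambda a:(np.array(a,float)+.5)/1.5-.5
H=ray(K,T,px([(344,178),(503,182),(489,349),(345,348)]),.054); print("hood",H)
print("widths",np.linalg.norm(H[0]-H[1]),np.linalg.norm(H[2]-H[3]),np.linalg.norm(H[0]-H[3]),np.linalg.norm(H[1]-H[2]))
A=ray(K,T,px([(347,48),(505,53)]),.010); print("apron",A,np.linalg.norm(A[0]-A[1]))
ang=lambda d:np.degrees(np.arctan2(d[1],d[0]))
print("y dirs",ang(A[0]-A[1]),ang(H[0]-H[1]),ang(H[3]-H[2]), "x dirs",ang(H[0]-H[3]),ang(H[1]-H[2]))
print("apron mid",A.mean(0),"hood front mid",H[:2].mean(0),"back",H[2:].mean(0))
S=ray(K,T,px([(360,138),(485,141)]),.014); print("strip edge",S,np.linalg.norm(S[0]-S[1]),ang(S[0]-S[1]))
print("knob",ray(K,T,px([(403,394),(403,400),(403,407)]),.028),ray(K,T,px([(403,386)]),.044),ray(K,T,px([(403,410)]),.028))
```

```text
hood [[0.5152 0.2878 0.054 ]
 [0.6189 0.2722 0.054 ]
 [0.6022 0.1516 0.054 ]
 [0.497  0.1656 0.054 ]]
widths 0.10490902084485414 0.10615200303388767 0.12356911177472205 0.12173386367402457
apron [[0.5261 0.3711 0.01  ]
 [0.6345 0.3543 0.01  ]] 0.10972813038186374
y dirs 171.21116091063803 171.45089129018368 172.4457333490274 x dirs 81.52540647363291 82.10404012712873
apron mid [0.5803 0.3627 0.01  ] hood front mid [0.5671 0.28   0.054 ] back [0.5496 0.1586 0.054 ]
strip edge [[0.5267 0.3107 0.014 ]
 [0.6162 0.2974 0.014 ]] 0.09049287035614118 171.54731222384984
knob [[0.5337 0.1059 0.028 ]
 [0.533  0.1003 0.028 ]
 [0.5322 0.0937 0.028 ]] [[0.5352 0.1228 0.044 ]] [[0.5319 0.0908 0.028 ]]
```

Run:
```python
from h import *
im=cv2.imread("pics/w2_raw.png")
cv2.imwrite("pics/w2k.png",cv2.resize(im[220:290,230:310],None,fx=8,fy=8,interpolation=cv2.INTER_CUBIC))
```

```text
(no output)
```

View pics/w2k.png

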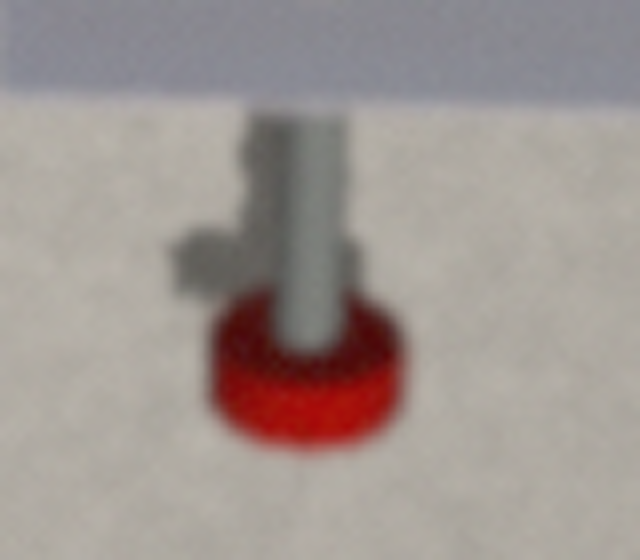

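Run:
```python
from h import *
K,T=load("w2")
print(ray(K,T,[(268.1,275.2),(268.1,267)],.044))
c,s=np.cos(np.radians(81.7)),np.sin(np.radians(81.7)); m=np.array([.5677,.279])
for d in (-.125,-.18): print(d, m+d*np.array([c,s]))
k=ray(K,T,[(268.1,275.2)],.044)[0,:2]; print((k-m)@[c,s],(k-m)@[-s,c])
```

```text
[[0.5319 0.0986 0.044 ]
 [0.5332 0.1098 0.044 ]]
-0.125 [0.5497 0.1553]
-0.18 [0.5417 0.1009]
-0.1836422485895433 0.009352785841100603
```

Run:
```python
from h import *
plan([.5235,.040,.10],81.7,5); plan([.5235,.040,.034],81.7,2,[.5235,.040,.10],Rdown(81.7))
```

```text
[J,[-0.504, 0.023, 0.383],[-0.0, -0.0, 0.005]] SHIFT>50mm 
[J,[-0.504, 0.024, 0.383],[-0.0, -0.0, 0.005]] SHIFT>50mm 
[J,[-0.504, 0.027, 0.383],[-0.0, -0.0, 0.005]] SHIFT>50mm 
[J,[-0.504, 0.028, 0.384],[-0.0, -0.0, 0.006]] SHIFT>50mm 
[J,[-0.504, 0.031, 0.383],[-0.0, -0.0, 0.005]] SHIFT>50mm 
-> [0.5235 0.04   0.1   ] [0.144  0.9896 0.0003]
[J,[0.0, 0.0, 0.413],[0.0, 0.0, 0.0]]  
[J,[0.0, 0.0, 0.412],[0.0, 0.0, 0.0]]  
-> [0.5235 0.04   0.034 ] [0.1444 0.9895 0.    ]
```

```bash
python3 -m crank '[[-1,[-0.5,0.023,0.1],[0,0,0.005]],[-1,[-0.5,0.025,0.3],[0,0,0.005]],[-1,[-0.5,0.027,0.35],[0,0,0.005]],[-1,[-0.5,0.028,0.35],[0,0,0.005]],[-1,[-0.5,0.03,0.35],[0,0,0.005]]]' 40
python3 -m crank '[[-1,[0,0,0.4],[0,0,0]],[-1,[0,0,0.4],[0,0,0]],[-1,[0,0,0],[0,0,0]],[-1,[0,0,0],[0,0,0]],[-1,[0,0,0],[0,0,0]]]'
python3 - <<'E'
from h import *
st(); im,K,T=shot("wrist","w3",1.5)
plan([.5235,.040,.034],81.7,1)
E
```

```text
clock: 2.2
position: [0.5235, 0.0398, 0.1366]
ee_rot: [0.756, 0.654, 0.001, 0.0]
ft_force: [0.8, -0.4, -1.2]
grip_width: 0.146
clock: 2.7
position: [0.525, 0.0414, 0.0751]
ee_rot: [0.756, 0.654, 0.001, 0.001]
ft_force: [0.2, -0.6, 0.5]
grip_width: -0.002
t 2.7 p [0.525  0.0414 0.0751] yaw 81.72185653168366 z [ 0.0024  0.0007 -1.    ] F [ 0.1752 -0.6152  0.5374] g -0.0017706021095164235 q [-0.546   0.3097  0.4364  1.934  -0.162   0.9292 -0.1753]
[J,[-0.021, -0.017, 0.514],[0.003, -0.002, 0.0]]  
-> [0.5235 0.04   0.034 ] [ 0.144   0.9896 -0.0003]
```

View pics/w3.png

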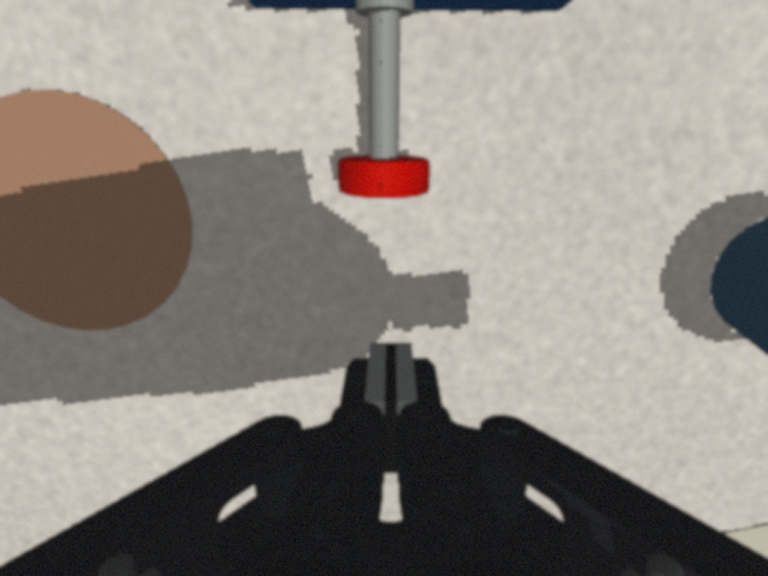

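```bash
python3 -m crank '[[-1,[0,0,0.26],[0,0,0]],[-1,[0,0,0.25],[0,0,0]],[-1,[0.2,0,0],[0,0,0]],[-1,[0.2,0,0],[0,0,0]],[-1,[0.1,0,0],[0,0,0]]]'
python3 - <<'E'
from h import *
st()
E
```

```text
clock: 3.25
position: [0.5308, 0.0839, 0.034]
ee_rot: [0.756, 0.655, 0.001, 0.0]
ft_force: [0.9, 0.4, 0.7]
grip_width: -0.003
t 3.25 p [0.5308 0.0839 0.034 ] yaw 81.84927796890011 z [ 0.0023  0.0017 -1.    ] F [0.9041 0.3648 0.7197] g -0.003322725311977793 q [-0.584   0.3946  0.4005  1.928  -0.2017  0.8549 -0.2206]
```

```bash
python3 -m crank '[[-1,[0.12,0,0],[0,0,0]],[-1,[0.15,0,0],[0,0,0]],[-1,[0.15,0,0],[0,0,0]],[-1,[0.15,0,0],[0,0,0]],[-1,[0,0,0],[0,0,0]]]'
python3 - <<'E'
from h import *
st(); im,K,T=shot("wrist","w4",1.5)
E
```

```text
clock: 3.75
position: [0.5373, 0.1254, 0.0337]
ee_rot: [0.756, 0.654, 0.0, 0.001]
ft_force: [-1.9, -10.0, 7.8]
grip_width: -0.002
t 3.75 p [0.5373 0.1254 0.0337] yaw 81.69340060715051 z [ 0.0016 -0.0014 -1.    ] F [-1.8942 -9.9579  7.7724] g -0.0015889625477067987 q [-0.6399  0.4216  0.387   1.8894 -0.2014  0.8675 -0.2978]
```

View pics/w4.png

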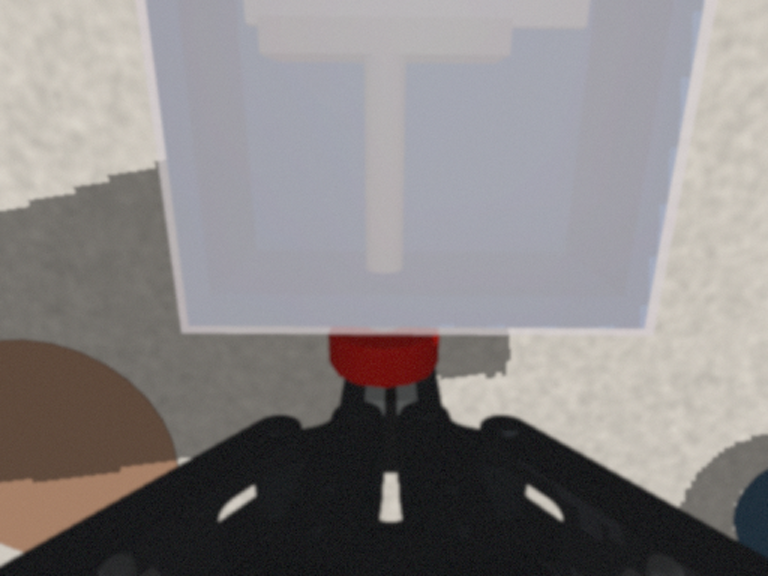

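```bash
python3 -m crank '[[-1,[0.1,0,0],[0,0,0]],[-1,[0.1,0,0],[0,0,0]],[-1,[0.06,0,0],[0,0,0]],[-1,[0,0,0],[0,0,0]],[-1,[0,0,0],[0,0,0]]]'
python3 - <<'E'
from h import *
st()
E
```

```text
clock: 4.3
position: [0.5394, 0.1392, 0.0335]
ee_rot: [0.758, 0.652, -0.003, 0.002]
ft_force: [-6.9, -25.1, 15.9]
grip_width: -0.003
t 4.3 p [0.5394 0.1392 0.0335] yaw 81.35460340429746 z [-0.0016 -0.0072 -1.    ] F [ -6.8728 -25.0971  15.893 ] g -0.0032497593924351257 q [-0.6613  0.4347  0.3856  1.8713 -0.199   0.8776 -0.3307]
```

Run:
```python
from h import *
im,K,T=shot("wrist","w5",1.5)
im,K,T=shot("top","t5",4,(160,140,290,230)); st()
```

```text
t 4.4 p [0.5394 0.1392 0.0335] yaw 81.35235750029152 z [-0.0016 -0.0071 -1.    ] F [ -7.003  -24.8566  16.3808] g 0.0006320175283410607 q [-0.6612  0.4347  0.3855  1.8714 -0.1991  0.8775 -0.3307]
```

View pics/w5.png

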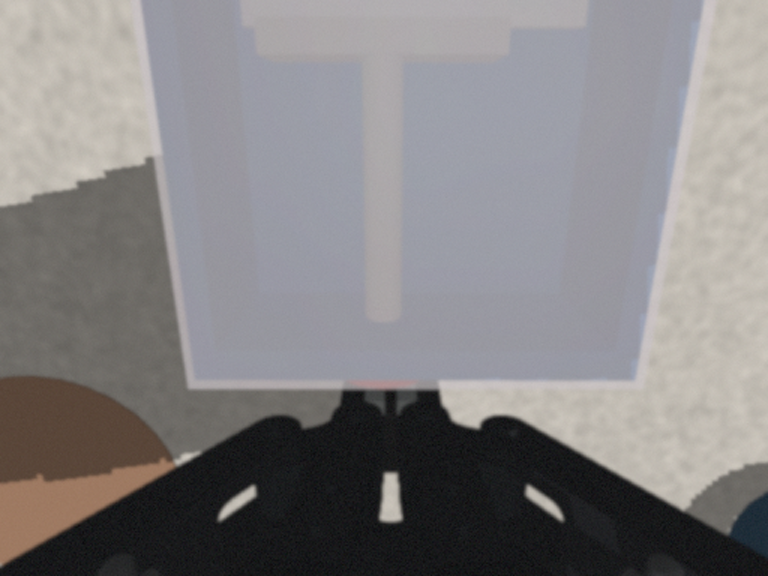

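View pics/t5.png

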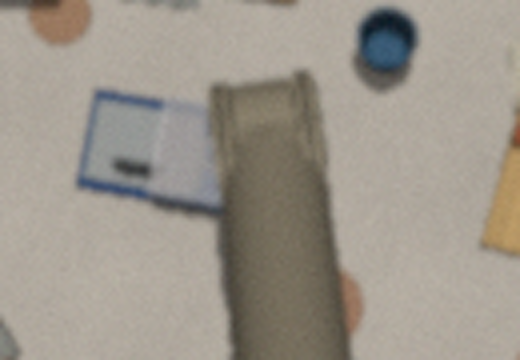

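```bash
python3 -m crank '[[-1,[0.03,0,-0.01],[0,0,0]],[-1,[0.03,0,0],[0,0,0]],[-1,[0,0,0],[0,0,0]],[-1,[0,0,0],[0,0,0]],[-1,[0,0,0],[0,0,0]]]'
python3 - <<'E'
from h import *
st()
E
```

```text
clock: 4.9
position: [0.5394, 0.1394, 0.0335]
ee_rot: [0.759, 0.65, -0.006, 0.003]
ft_force: [-9.9, -38.5, 16.6]
grip_width: 0.002
t 4.9 p [0.5394 0.1394 0.0335] yaw 81.15790555581725 z [-0.0042 -0.0121 -0.9999] F [ -9.8968 -38.465   16.5585] g 0.0021352074220061562 q [-0.6653  0.4373  0.3879  1.8681 -0.1956  0.8824 -0.3387]
```

```bash
python3 -m crank '[[-1,[-0.3,0,0],[0,0,0]],[-1,[-0.5,0,0],[0,0,0]],[-1,[-0.5,0,-0.1],[0,0,0]],[-1,[-0.1,0,-0.5],[0,0,0]],[-1,[0,0,-0.5],[0,0,0]]]'
python3 -m crank '[[1,[0,0,-0.5],[0,0,0]],[1,[0,0,-0.5],[0,0,0]],[1,[0.3,0,-0.3],[0,0,0]],[1,[0.5,0,0],[0,0,0]],[1,[0.5,0,0],[0,0,0]]]'
python3 - <<'E'
from h import *
st(); plan([.545,.26,.22],81.7,5)
E
```

```text
clock: 5.4
position: [0.5231, 0.0379, 0.1226]
ee_rot: [0.758, 0.653, -0.001, -0.0]
ft_force: [0.8, 0.9, 0.5]
grip_width: -0.002
clock: 5.9
position: [0.5395, 0.1447, 0.2276]
ee_rot: [0.757, 0.654, 0.002, 0.0]
ft_force: [-0.6, -0.2, -0.8]
grip_width: 0.847
t 5.9 p [0.5395 0.1447 0.2276] yaw 81.62451151001251 z [ 0.0033  0.0021 -1.    ] F [-0.6097 -0.2024 -0.7739] g 0.8465391352565805 q [-0.6947  0.2007  0.4024  1.6998 -0.0833  1.254  -0.42  ]
[J,[0.287, -0.028, 0.02],[0.001, -0.001, -0.0]]  
[J,[0.287, -0.029, 0.019],[0.001, -0.001, -0.0]]  
[J,[0.287, -0.028, 0.019],[0.001, -0.0, -0.001]]  
[J,[0.288, -0.028, 0.019],[0.0, -0.001, -0.0]]  
[J,[0.287, -0.029, 0.019],[0.001, -0.0, -0.001]]  
-> [0.545 0.26  0.22 ] [0.1441 0.9896 0.0002]
```

```bash
python3 -m crank '[[1,[0.5,0,0.1],[0,0,0]],[1,[0.5,0,0.1],[0,0,0]],[1,[0.5,0,0],[0,0,0]],[1,[0,0,0],[0,0,0]],[1,[0,0,0],[0,0,0]]]'
python3 - <<'E'
from h import *
st(); im,K,T=shot("wrist","w6",1.5)
E
```

```text
clock: 6.4
position: [0.5559, 0.2632, 0.2096]
ee_rot: [0.756, 0.655, 0.0, 0.0]
ft_force: [-0.4, -1.8, 0.1]
grip_width: 0.999
t 6.4 p [0.5559 0.2632 0.2096] yaw 81.80986434652367 z [ 0.0004 -0.0001 -1.    ] F [-0.4317 -1.7901  0.1018] g 0.9994084776759063 q [-0.7901  0.3421  0.3441  1.5665 -0.1191  1.2535 -0.5702]
```

View pics/w6.png

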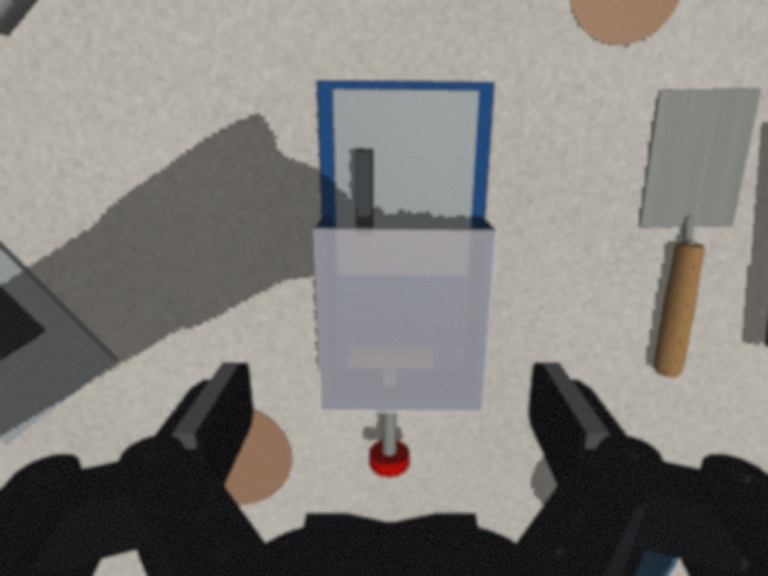

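Run:
```python
from h import *
K,T=load("w6"); px=lambda a:(np.array(a,float)+.5)/1.5-.5
S=ray(K,T,px([(332,89.5),(480,92)]),.014); Rb=ray(K,T,px([(351,150),(374,150)]),.044)
ang=lambda d:np.degrees(np.arctan2(d[1],d[0]))
print(S,np.linalg.norm(S[0]-S[1]),ang(S[1]-S[0])); print(Rb,np.linalg.norm(Rb[0]-Rb[1]))
a=np.radians(-8.3); X=np.array([np.cos(a),np.sin(a)]);Y=np.array([-X[1],X[0]])
o=S[:,:2].mean(0)-.060*Y; print("origin",o,"grip from plate",o-.025*X,"from rib end",Rb[:,:2].mean(0)-.025*Y)
m=np.array([.5677,.279]); print("along mouth",(o-m)@Y,(o-m)@X)
```

```text
[[0.535  0.3645 0.014 ]
 [0.6252 0.35   0.014 ]] 0.09135008691406452 -9.133241348602066
[[0.5431 0.3284 0.044 ]
 [0.5563 0.3265 0.044 ]] 0.01331299845127621
origin [0.5714 0.2978] grip from plate [0.5467 0.3014] from rib end [0.5461 0.3027]
along mouth 0.019169089561528626 0.0009659798440514283
```

Run:
```python
from h import *
plan([.5473,.307,.095],81.7,3); plan([.5473,.307,.0385],81.7,2,[.5473,.307,.095],Rdown(81.7))
```

```text
[J,[0.182, -0.064, 0.478],[0.0, 0.0, -0.0]]  
[J,[0.181, -0.065, 0.478],[0.0, 0.0, -0.0]]  
[J,[0.182, -0.064, 0.479],[0.001, 0.0, -0.0]]  
-> [0.5473 0.307  0.095 ] [ 0.1446  0.9895 -0.0002]
[J,[0.0, 0.0, 0.353],[0.0, 0.0, 0.0]]  
[J,[0.0, 0.0, 0.353],[0.0, 0.0, 0.0]]  
-> [0.5473 0.307  0.0385] [0.1444 0.9895 0.    ]
```

```bash
python3 -m crank '[[1,[0.18,-0.064,0.478],[0,0,0]],[1,[0.18,-0.064,0.478],[0,0,0]],[1,[0.18,-0.064,0.478],[0,0,0]],[1,[0,0,0],[0,0,0]],[1,[0,0,0],[0,0,0]]]'
python3 - <<'E'
from h import *
st(); im,K,T=shot("wrist","w7",1.5)
plan([.5473,.307,.0385],81.7,2)
E
```

```text
clock: 6.95
position: [0.5478, 0.3054, 0.0956]
ee_rot: [0.757, 0.654, -0.0, 0.0]
ft_force: [1.5, -0.9, 0.9]
grip_width: 1.0
t 6.95 p [0.5478 0.3054 0.0956] yaw 81.61709014537732 z [ 0.0003 -0.0008 -1.    ] F [ 1.5245 -0.9109  0.8866] g 1.0000490061493859 q [-0.8196  0.4742  0.3057  1.6419 -0.1582  1.0501 -0.613 ]
[J,[0.008, -0.011, 0.365],[0.001, -0.001, -0.001]]  
[J,[0.008, -0.011, 0.365],[0.002, -0.0, -0.002]]  
-> [0.5473 0.307  0.0385] [0.1441 0.9896 0.0001]
```

View pics/w7.png

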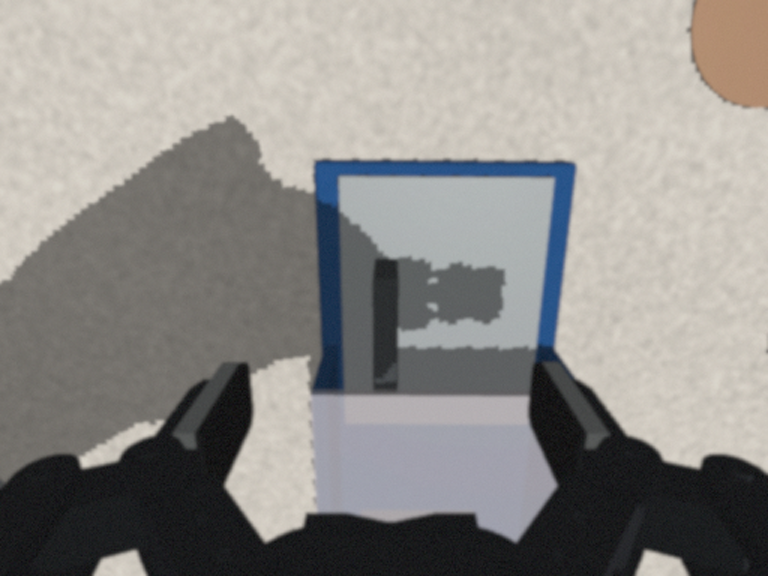

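```bash
python3 -m crank '[[1,[0.015,-0.02,0.36],[0,0,0]],[0.2,[0,0,0.36],[0,0,0]],[-0.2,[0,0,0],[0,0,0]],[-1,[0,0,0],[0,0,0]],[-1,[0,0,0],[0,0,0]]]' 60
python3 -m crank '[[-1,[0,0,0],[0,0,0]],[-1,[0,0,0],[0,0,0]],[-1,[0,0,0],[0,0,0]],[-1,[0,0,0],[0,0,0]],[-1,[0,0,0],[0,0,0]]]'
python3 - <<'E'
from h import *
st(); im,K,T=shot("wrist","w8",1.5)
E
```

```text
clock: 7.5
position: [0.5475, 0.3084, 0.0398]
ee_rot: [0.757, 0.654, 0.002, 0.0]
ft_force: [0.5, -0.6, 0.2]
grip_width: 0.337
clock: 8.0
position: [0.5471, 0.3086, 0.0392]
ee_rot: [0.757, 0.654, 0.002, 0.0]
ft_force: [-0.5, -1.0, 8.0]
grip_width: 0.103
t 8.0 p [0.5471 0.3086 0.0392] yaw 81.67357397473442 z [ 0.0027  0.0018 -1.    ] F [-0.4874 -1.0261  8.001 ] g 0.10292413397412625 q [-0.8098  0.5436  0.2879  1.6749 -0.1822  0.9461 -0.6   ]
```

View pics/w8.png

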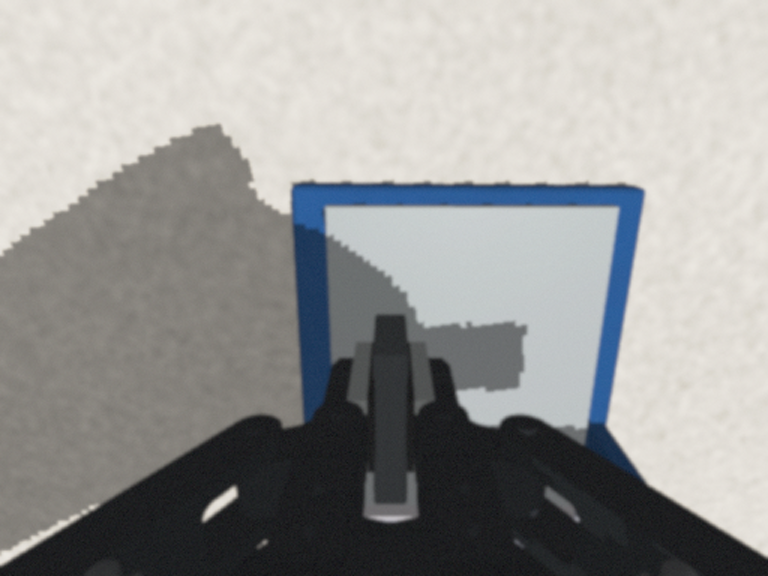

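```bash
python3 -m crank '[[-1,[0.1,0,-0.015],[0,0,0]],[-1,[0.2,0,0],[0,0,0]],[-1,[0.25,0,0],[0,0,0]],[-1,[0.25,0,0],[0,0,0]],[-1,[0.1,0,0],[0,0,0]]]' 80
python3 - <<'E'
from h import *
st(); im,K,T=shot("wrist","w9",1.5)
E
```

```text
clock: 8.55
position: [0.5563, 0.3827, 0.0391]
ee_rot: [0.756, 0.655, 0.001, -0.0]
ft_force: [-1.7, -5.0, 8.6]
grip_width: 0.102
t 8.55 p [0.5563 0.3827 0.0391] yaw 81.81997977670848 z [ 0.001   0.0011 -1.    ] F [-1.7035 -5.0004  8.5867] g 0.10173190529426321 q [-0.8676  0.6321  0.2732  1.533  -0.1908  1.0013 -0.6845]
```

View pics/w9.png

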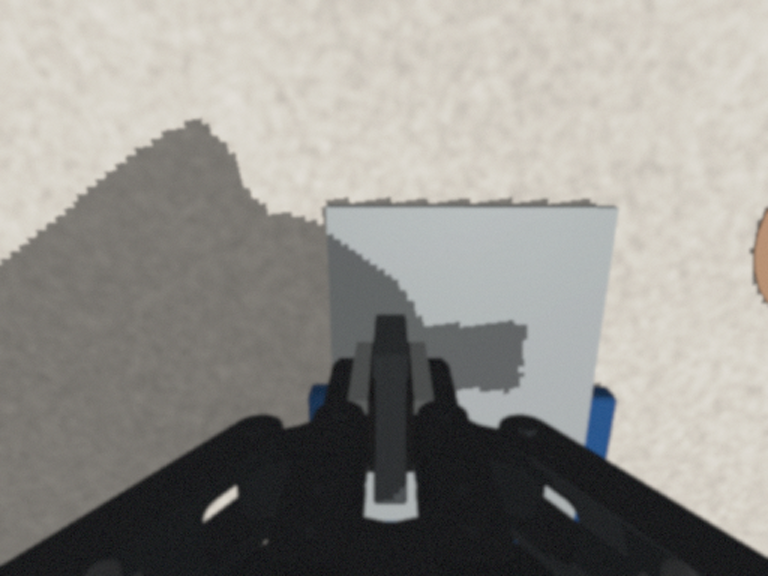

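```bash
python3 -m crank '[[-1,[0,0,-0.3],[0,0,0]],[-1,[0,0,-0.5],[0,0,0]],[-1,[0,0,-0.5],[0,0,0]],[-1,[0,0,-0.4],[0,0,0]],[-1,[0,0,-0.2],[0,0,0]]]'
python3 - <<'E'
from h import *
st(); im,K,T=shot("wrist","w10",1.5); K,T=campose("top")
z=lambda a:np.array(a)/4.2+[170,130]
L=ray(K,T,z([(498,197),(712,251)]),.038); print(L, np.linalg.norm(L[0]-L[1]), np.degrees(np.arctan2(*(L[0]-L[1])[1::-1])), L.mean(0))
F=ray(K,T,z([(466,299),(683,359)]),.018); print(F,np.linalg.norm(F[0]-F[1]),np.degrees(np.arctan2(*(F[0]-F[1])[1::-1])),F.mean(0))
E
```

```text
clock: 9.1
position: [0.5567, 0.3815, 0.1936]
ee_rot: [0.756, 0.654, 0.002, -0.0]
ft_force: [0.7, 0.3, -1.3]
grip_width: 0.097
t 9.1 p [0.5567 0.3815 0.1936] yaw 81.75756495113164 z [ 0.003   0.0031 -1.    ] F [ 0.6619  0.2707 -1.3373] g 0.09664957224715798 q [-0.8895  0.4812  0.3098  1.4117 -0.1492  1.2673 -0.7126]
[[ 0.5769 -0.112   0.038 ]
 [ 0.5267 -0.3362  0.038 ]] 0.229719157755966 77.35983219775025 [ 0.5518 -0.2241  0.038 ]
[[ 0.471  -0.0822  0.018 ]
 [ 0.4145 -0.3105  0.018 ]] 0.2351919358224214 76.10661416649137 [ 0.4427 -0.1964  0.018 ]
```

View pics/w10.png

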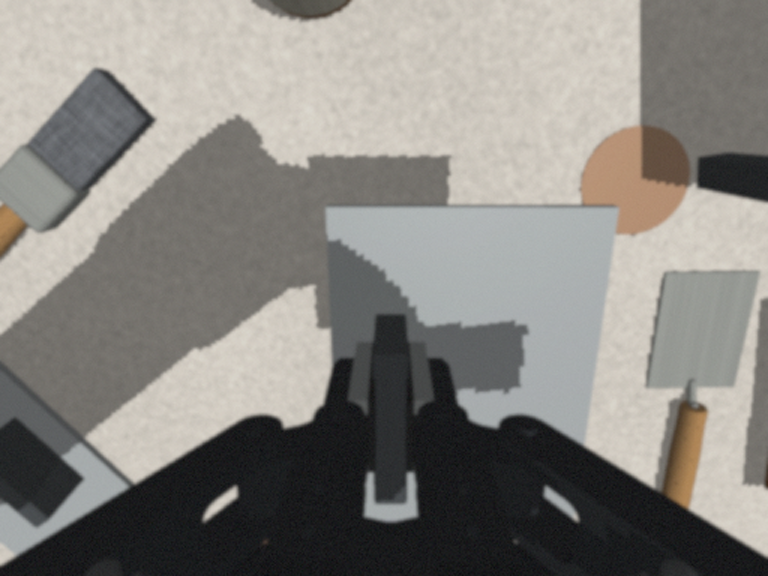

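Run:
```python
from h import *
plan([.455,-.198,.185],76.7,15)
```

```text
[J,[-0.49, -0.015, 0.006],[0.0, -0.0, 0.007]]  
[J,[-0.49, -0.012, 0.006],[0.0, -0.0, 0.008]]  
[J,[-0.49, -0.009, 0.006],[0.0, -0.0, 0.007]]  
[J,[-0.49, -0.007, 0.006],[0.0, -0.001, 0.008]]  
[J,[-0.49, -0.003, 0.006],[0.0, -0.0, 0.007]]  
[J,[-0.491, -0.001, 0.006],[0.0, -0.001, 0.008]]  
[J,[-0.49, 0.002, 0.007],[0.0, -0.0, 0.007]]  
[J,[-0.491, 0.005, 0.007],[0.001, -0.001, 0.008]]  
[J,[-0.49, 0.008, 0.007],[0.0, -0.0, 0.007]]  
[J,[-0.49, 0.011, 0.007],[0.001, -0.001, 0.008]]  
[J,[-0.49, 0.014, 0.007],[0.0, -0.0, 0.007]]  
[J,[-0.49, 0.017, 0.008],[0.001, -0.001, 0.008]]  
[J,[-0.491, 0.02, 0.008],[0.0, -0.0, 0.007]]  
[J,[-0.49, 0.022, 0.008],[0.001, -0.001, 0.008]]  
[J,[-0.49, 0.026, 0.008],[0.0, -0.0, 0.007]]  
-> [ 0.455 -0.198  0.185] [0.2299 0.9732 0.    ]
```

```bash
python3 -m crank '[[-1,[-0.3,-0.01,0],[0,0,0.0075]],[-1,[-0.45,-0.01,0],[0,0,0.0075]],[-1,[-0.5,-0.01,0],[0,0,0.0075]],[-1,[-0.5,-0.01,0],[0,0,0.0075]],[-1,[-0.5,0,0],[0,0,0.0075]]]'
python3 -m crank '[[-1,[-0.5,0,0],[0,0,0.0075]],[-1,[-0.5,0,0],[0,0,0.0075]],[-1,[-0.5,0,0],[0,0,0.0075]],[-1,[-0.5,0.01,0],[0,0,0.0075]],[-1,[-0.5,0.01,0],[0,0,0.0075]]]'
python3 - <<'E'
from h import *
st(); plan([.455,-.198,.185],76.7,7)
E
```

```text
clock: 9.65
position: [0.5235, 0.2011, 0.1884]
ee_rot: [0.766, 0.643, -0.001, -0.0]
ft_force: [0.8, -0.1, -1.4]
grip_width: 0.101
clock: 10.15
position: [0.4883, 0.0044, 0.1888]
ee_rot: [0.775, 0.632, -0.001, -0.0]
ft_force: [1.4, 0.5, -1.5]
grip_width: 0.101
t 10.15 p [0.4883 0.0044 0.1888] yaw 78.34272899222312 z [-0.0017 -0.0004 -1.    ] F [ 1.4414  0.5056 -1.4802] g 0.10109424558481854 q [-0.5876  0.072   0.5097  1.9208 -0.038   1.1599 -0.2672]
[J,[-0.366, 0.015, 0.007],[-0.0, 0.0, 0.005]]  
[J,[-0.366, 0.016, 0.007],[-0.0, 0.0, 0.005]]  
[J,[-0.366, 0.018, 0.007],[-0.0, 0.0, 0.005]]  
[J,[-0.366, 0.019, 0.007],[-0.001, 0.0, 0.005]]  
[J,[-0.365, 0.021, 0.007],[-0.0, 0.0, 0.006]]  
[J,[-0.366, 0.022, 0.007],[-0.001, 0.001, 0.005]]  
[J,[-0.365, 0.024, 0.008],[-0.0, -0.0, 0.006]]  
-> [ 0.455 -0.198  0.185] [0.2304 0.9731 0.    ]
```

```bash
python3 -m crank '[[-1,[-0.5,0.02,0],[0,0,0.007]],[-1,[-0.5,0.02,0],[0,0,0.007]],[-1,[-0.5,0.025,0],[0,0,0.007]],[-1,[-0.45,0.025,0],[0,0,0.007]],[-1,[-0.4,0.025,0],[0,0,0.007]]]'
python3 -m crank '[[-1,[0,0,0],[0,0,0]],[-1,[0,0,0],[0,0,0]],[-1,[0,0,0],[0,0,0]],[-1,[0,0,0],[0,0,0]],[-1,[0,0,0],[0,0,0]]]'
python3 - <<'E'
from h import *
st(); shot("wrist","w11",1.5); shot("top","t11",4,(250,130,400,240))
E
```

```text
clock: 10.65
position: [0.4574, -0.1816, 0.189]
ee_rot: [0.784, 0.621, -0.001, -0.0]
ft_force: [0.4, 0.5, -1.3]
grip_width: 0.099
clock: 11.15
position: [0.4584, -0.1794, 0.19]
ee_rot: [0.784, 0.621, -0.0, -0.0]
ft_force: [-0.3, -0.0, -1.3]
grip_width: 0.1
t 11.15 p [ 0.4584 -0.1794  0.19  ] yaw 76.8317442483009 z [-0.0003  0.0002 -1.    ] F [-0.2624 -0.0286 -1.261 ] g 0.10012738548456168 q [-0.37    0.0825  0.6889  1.9179 -0.0572  1.1609  0.1102]
```

View pics/w11.png

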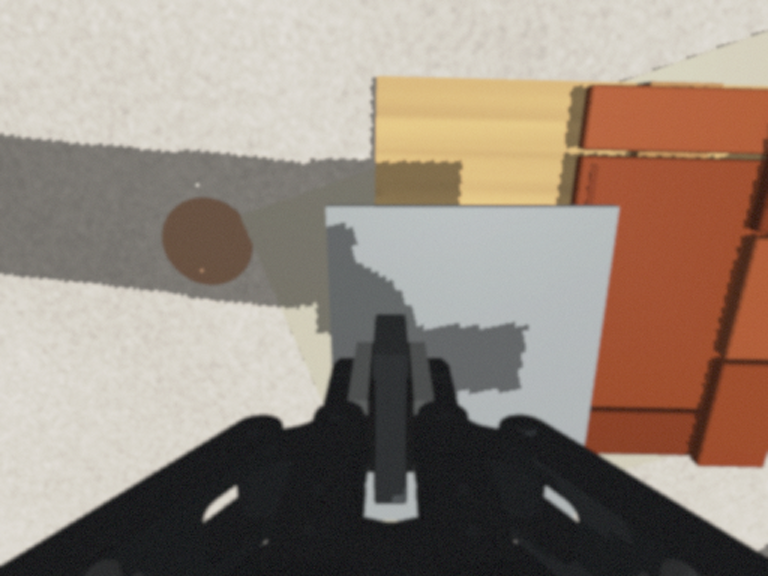

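View pics/t11.png

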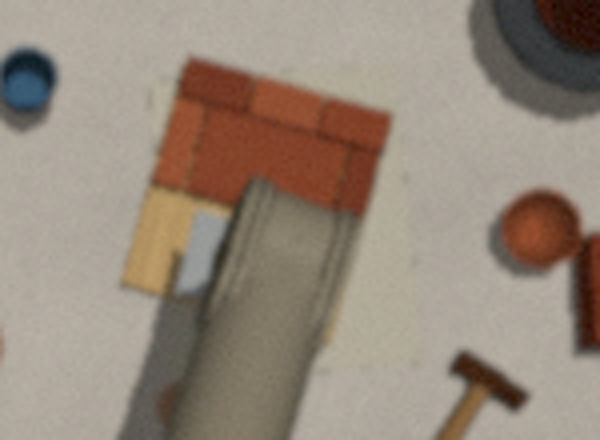

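Run:
```python
from h import *
im=cv2.imread("pics/w11_raw.png")
cv2.imwrite("pics/w11a.png",cv2.resize(im[45:145,350:512],None,fx=4.8,fy=4.8,interpolation=cv2.INTER_CUBIC))
cv2.imwrite("pics/w11b.png",cv2.resize(im[220:330,350:512],None,fx=4.8,fy=4.8,interpolation=cv2.INTER_CUBIC))
```

```text
(no output)
```

View pics/w11a.png

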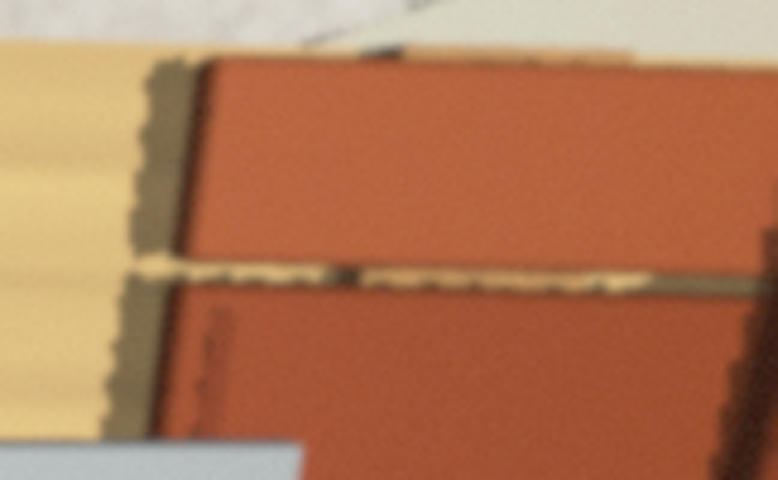

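View pics/w11b.png

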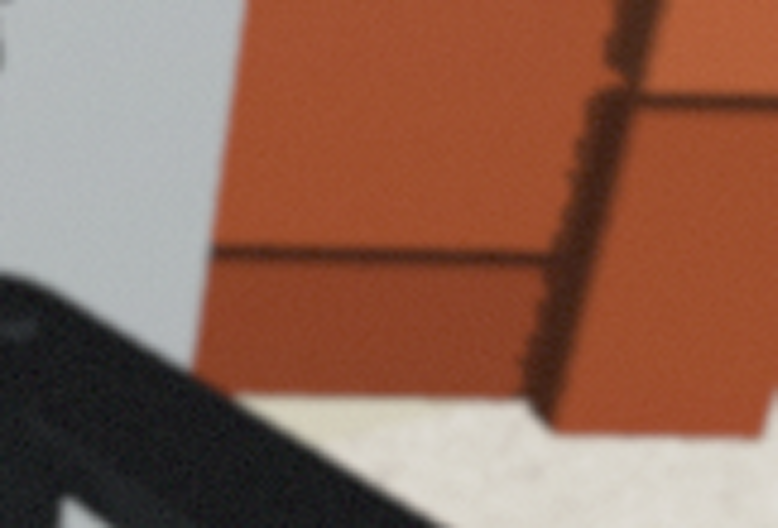

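Run:
```python
from h import *
K,T=load("w11")
ca=lambda a:(np.array(a,float)+.5)/4.8-.5+[350,45]
cb=lambda a:(np.array(a,float)+.5)/4.8-.5+[350,220]
f=ray(K,T,ca([(208,62),(183,258)]),.038); l=ray(K,T,ca([(178,287),(158,438)]),.038)
ang=lambda d:np.degrees(np.arctan2(d[1],d[0]))
print("flank",f,ang(f[0]-f[1])); print("lip",l,ang(l[0]-l[1]),"overall",ang(f[0]-l[1]),ang(f[0]-l[0]))
sl=ray(K,T,ca([(178,287),(740,296)]),.038); sr=ray(K,T,cb([(214,248),(545,257)]),.038)
print("left side",sl,ang(sl[1]-sl[0]),"right side",sr,ang(sr[1]-sr[0]))
U=ray(K,T,cb([(633,95),(556,432)]),.049); print("upper",U,ang(U[0]-U[1]))
d=ray(K,T,[(375/1.5,77/1.5),(585/1.5,82/1.5)],.018); print("deck left edge",d,ang(d[1]-d[0]))
for yaw in (-13.0,-13.5):
    a=np.radians(yaw);X=np.array([np.cos(a),np.sin(a)]);Y=np.array([-X[1],X[0]])
    c=l[0,:2]
    print(yaw,"lip pts x rel",[(p[:2]-c)@X for p in (f[0],f[1],l[1])],"widths",[(p[:2]-c)@Y for p in (*sr,*U,*d)],"upper x",[(p[:2]-c)@X for p in U],"deck corner x",(d[0,:2]-c)@X)
    print(" eave", c-.08*Y)
```

```text
flank [[ 0.584  -0.1101  0.038 ]
 [ 0.5765 -0.1406  0.038 ]] 76.20709188486443
lip [[ 0.5751 -0.1453  0.038 ]
 [ 0.5687 -0.1707  0.038 ]] 75.90402316116834 overall 75.87384050257941 75.85206999360204
left side [[ 0.5751 -0.1453  0.038 ]
 [ 0.6697 -0.169   0.038 ]] -14.095219576534625 right side [[ 0.5646 -0.3066  0.038 ]
 [ 0.6304 -0.3242  0.038 ]] -14.966141030048407
upper [[ 0.6418 -0.283   0.049 ]
 [ 0.6247 -0.3579  0.049 ]] 77.1052373537092
deck left edge [[ 0.4742 -0.0779  0.018 ]
 [ 0.5896 -0.1078  0.018 ]] -14.475411529135187
-13.0 lip pts x rel [np.float64(0.0007272294057636647), np.float64(0.0002921120967818842), np.float64(-0.0005008077846071586)] widths [np.float64(-0.15957631024036414), np.float64(-0.16191341405229864), np.float64(-0.11919844469636391), np.float64(-0.19600868270809182), np.float64(0.042925387941649615), np.float64(0.03985460172616141)] upper x [np.float64(0.09600851020186886), np.float64(0.0961495906679137)] deck corner x -0.11352331723702581
 eave [ 0.5571 -0.2233]
-13.5 lip pts x rel [np.float64(0.0004104912602043367), np.float64(0.00024975018391538024), np.float64(-0.0002723439487758373)] widths [np.float64(-0.1593432676123508), np.float64(-0.16108618549784984), np.float64(-0.11835608431241171), np.float64(-0.1951621664819408), np.float64(0.04193308821664547), np.float64(0.03990282982576308)] upper x [np.float64(0.09704504395098067), np.float64(0.09785640631376155)] deck corner x -0.11389358453861459
 eave [ 0.5564 -0.2231]
```

Run:
```python
from h import *
K,T=load("w11"); px=lambda a:(np.array(a,float)+.5)/1.5-.5
p=np.array([.4584,-.1794]); z=.19-.0252
P=ray(K,T,px([(326,207),(619,207),(587,440)]),z)
t=np.radians(76.83); tx=np.array([np.cos(t),np.sin(t)]); ty=np.array([np.sin(t),-np.cos(t)])
for q in P: print(q,"tool x,y",(q[:2]-p)@tx,(q[:2]-p)@ty)
print(np.linalg.norm(P[0]-P[1]))
a=np.radians(-14);X=np.array([np.cos(a),np.sin(a)]);Y=np.array([-X[1],X[0]]); e=np.array([.5557,-.2229])
```

```text
[ 0.4523 -0.123   0.1648] tool x,y 0.053552943165854676 -0.01877898842487481
[ 0.5394 -0.1434  0.1648] tool x,y 0.05350697881747384 0.07062750553482706
[ 0.5209 -0.2252  0.1648] tool x,y -0.030358630393969268 0.07127847903015738
0.08940650577495762
```

```bash
cat >> h.py <<'E'
A_=np.radians(-14);EX=np.array([np.cos(A_),np.sin(A_)]);EY=np.array([-EX[1],EX[0]]); E0=np.array([.5557,-.2229])
def tgt(fx,fy=0.0): # TCP xy for front edge at eave x=fx, strip centre at eave y=fy
    return E0+(fx-.0705)*EX+(fy+.0065)*EY
def where():
    p,_=cur(); d=p[:2]-E0; print("front x",d@EX+.0705,"centre y",d@EY-.0065,"underside above ply",p[2]-.0292-.018)
E
python3 - <<'E'
from h import *
where()
t=tgt(-.018); print(t)
plan([*t,.10],76,3); plan([*t,.054],76,2,[*t,.10],Rdown(76)) ; print(tgt(.028))
E
```

```text
front x -0.03438739920787 centre y 0.011746559002721594 underside above ply 0.14292716458858015
[ 0.4714 -0.1952]
[J,[-0.05, 0.068, 0.376],[-0.0, -0.0, 0.006]]  
[J,[-0.05, 0.068, 0.375],[-0.0, -0.0, 0.006]]  
[J,[-0.049, 0.068, 0.376],[-0.0, -0.0, 0.006]]  
-> [ 0.4714 -0.1952  0.1   ] [0.2423 0.9702 0.0002]
[J,[0.0, 0.0, 0.288],[0.0, 0.0, 0.0]]  
[J,[0.0, 0.0, 0.287],[0.0, 0.0, 0.0]]  
-> [ 0.4714 -0.1952  0.054 ] [0.2419 0.9703 0.    ]
[ 0.516  -0.2063]
```

```bash
python3 -m crank '[[-1,[-0.05,0.068,0.37],[0,0,0.006]],[-1,[-0.05,0.068,0.37],[0,0,0.006]],[-1,[-0.05,0.068,0.37],[0,0,0.006]],[-1,[0,0,0.3],[0,0,0]],[-1,[0,0,0.1],[0,0,0]]]'
python3 -m crank '[[-1,[0,0,0],[0,0,0]],[-1,[0,0,0],[0,0,0]],[-1,[0,0,0],[0,0,0]],[-1,[0,0,0],[0,0,0]],[-1,[0,0,0],[0,0,0]]]'
python3 - <<'E'
from h import *
st(); where(); plan([*tgt(-.018),.054],76,1); shot("wrist","w12",1.5)
E
```

```text
clock: 11.75
position: [0.47, -0.1953, 0.0672]
ee_rot: [0.788, 0.615, -0.001, -0.001]
ft_force: [-0.1, 0.2, -1.1]
grip_width: 0.101
clock: 12.25
position: [0.4717, -0.1958, 0.07]
ee_rot: [0.788, 0.615, 0.001, 0.0]
ft_force: [-1.0, -0.3, -1.9]
grip_width: 0.103
t 12.25 p [ 0.4717 -0.1958  0.07  ] yaw 75.9370443299057 z [ 0.0013  0.0002 -1.    ] F [-1.0477 -0.3342 -1.8501] g 0.10273432672395034 q [-0.2783  0.318   0.6665  1.9854 -0.2468  0.9168  0.2697]
front x -0.017594889264313976 centre y -0.0005168469020059218 underside above ply 0.02279938946575658
[J,[0.006, -0.005, 0.2],[0.001, -0.001, -0.001]]  
-> [ 0.4714 -0.1952  0.054 ] [ 0.2422  0.9702 -0.0003]
```

View pics/w12.png

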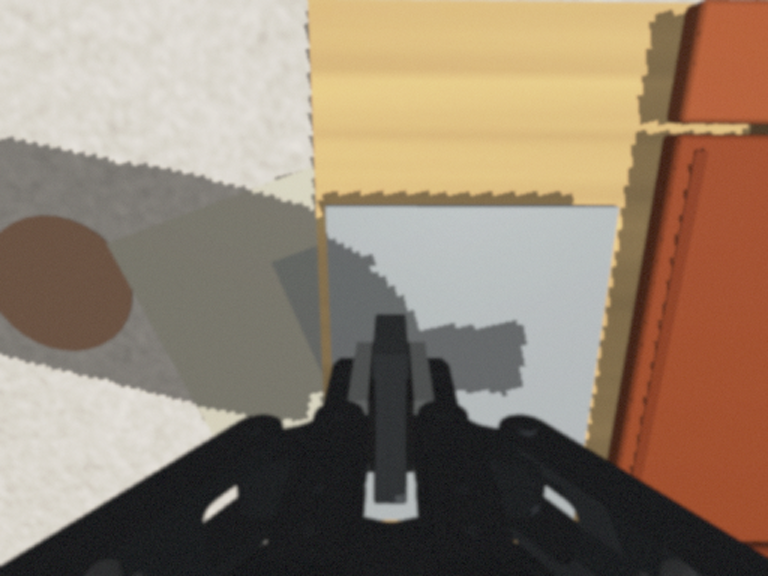

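Run:
```python
from h import *
im=cv2.imread("pics/w12_raw.png")
cv2.imwrite("pics/w12a.png",cv2.resize(im[75:310,380:480],None,fx=6,fy=2.5,interpolation=cv2.INTER_CUBIC))
```

```text
(no output)
```

View pics/w12a.png

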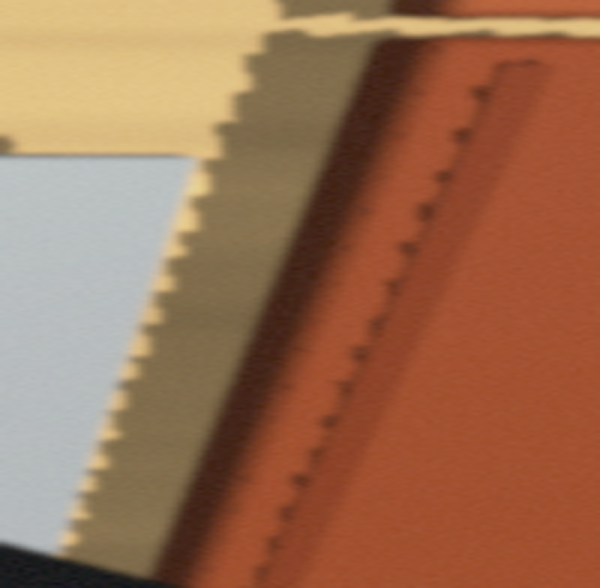

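Run:
```python
from h import *
K,T=load("w12")
c=lambda a:(np.array(a,float)+.5)/[6,2.5]-.5+[380,75]
for n,pts,z in (("bot",[(380,40),(158,575)],.028),("top",[(418,40),(200,575)],.038),("strip",[(196,157),(62,545)],.07-.0252)):
    P=ray(K,T,c(pts),z); d=P[:,:2]-E0
    print(n,P,"eave x",d@EX,"y",d@EY)
```

```text
bot [[ 0.5772 -0.1461  0.028 ]
 [ 0.546  -0.2672  0.028 ]] eave x [0.0023 0.0013] y [ 0.0797 -0.0454]
top [[ 0.5747 -0.1452  0.038 ]
 [ 0.5465 -0.2591  0.038 ]] eave x [-0.0003 -0.0001] y [ 0.08   -0.0374]
strip [[ 0.5531 -0.1609  0.0448]
 [ 0.5328 -0.2422  0.0448]] eave x [-0.0175 -0.0175] y [ 0.0596 -0.0242]
```

```bash
python3 -m crank '[[-1,[0.005,-0.005,0.1],[0,0,0]],[-1,[0,0,0.1],[0,0,0]],[-1,[0,0,0.05],[0,0,0]],[-1,[0,0,0],[0,0,0]],[-1,[0,0,0],[0,0,0]]]'
python3 - <<'E'
from h import *
st(); where()
E
```

```text
clock: 12.8
position: [0.4708, -0.1955, 0.0492]
ee_rot: [0.788, 0.615, -0.0, -0.0]
ft_force: [0.4, 0.0, -0.8]
grip_width: 0.101
t 12.8 p [ 0.4708 -0.1955  0.0492] yaw 75.9142226757995 z [-0.0005 -0.0001 -1.    ] F [ 0.3944  0.0322 -0.8389] g 0.10079879749872364 q [-0.2621  0.354   0.6507  1.9984 -0.2764  0.8766  0.2917]
front x -0.018482574665842452 centre y -0.0004221330843501153 underside above ply 0.0019838015478775006
```

```bash
python3 -m crank '[[-1,[0,0,0.015],[0,0,0]],[-1,[0,0,0.015],[0,0,0]],[-1,[0,0,0.01],[0,0,0]],[-1,[0,0,0],[0,0,0]],[-1,[0,0,0],[0,0,0]]]'
python3 - <<'E'
from h import *
st(); where()
E
```

```text
clock: 13.3
position: [0.4712, -0.1954, 0.0471]
ee_rot: [0.788, 0.615, 0.0, -0.0]
ft_force: [-6.7, 2.6, 13.2]
grip_width: 0.101
t 13.3 p [ 0.4712 -0.1954  0.0471] yaw 75.90986955410611 z [ 0.0005  0.0009 -1.    ] F [-6.7491  2.5915 13.219 ] g 0.1005429766899599 q [-0.2595  0.3579  0.6485  1.9992 -0.2813  0.8723  0.2955]
front x -0.018188478277262055 centre y -0.00026701263495100373 underside above ply -8.127492658780572e-05
```

```bash
python3 -m crank '[[-1,[0,0,-0.035],[0,0,0]],[-1,[0,0.12,0],[0,0,0]],[-1,[0,0.14,0],[0,0,0]],[-1,[0,0.12,0],[0,0,0]],[-1,[0,0,0],[0,0,0]]]'
python3 - <<'E'
from h import *
st(); where()
plan([*tgt(.028),.0488],76,1)
E
```

```text
clock: 13.8
position: [0.502, -0.203, 0.0488]
ee_rot: [0.788, 0.615, -0.0, 0.0]
ft_force: [0.3, 0.8, -1.9]
grip_width: 0.103
t 13.8 p [ 0.502  -0.203   0.0488] yaw 75.9638885510163 z [ 0.0005 -0.0009 -1.    ] F [ 0.2984  0.76   -1.8811] g 0.10287164731415677 q [-0.234   0.4197  0.6331  1.9179 -0.3116  0.9017  0.3084]
front x 0.01363557472390474 centre y -0.00021224654839169504 underside above ply 0.0016338505649693552
[J,[0.003, 0.18, 0.001],[0.001, 0.001, -0.001]]  
-> [ 0.5161 -0.2063  0.0488] [0.2418 0.9703 0.0001]
```

```bash
python3 -m crank '[[-1,[0,0.1,0],[0,0,0]],[-1,[0,0.085,0],[0,0,0]],[-1,[0,0,0],[0,0,0]],[-1,[0,0,0.02],[0,0,0]],[-1,[0,0,0.01],[0,0,0]]]'
python3 - <<'E'
from h import *
st(); where(); shot("wrist","w13",1.5)
E
```

```text
clock: 14.3
position: [0.5148, -0.2064, 0.0471]
ee_rot: [0.788, 0.615, 0.0, -0.0]
ft_force: [-5.7, 2.6, 17.3]
grip_width: 0.103
t 14.3 p [ 0.5148 -0.2064  0.0471] yaw 75.9093268875911 z [ 0.0004  0.0005 -1.    ] F [-5.6571  2.6013 17.2676] g 0.1026532084963222 q [-0.2199  0.4492  0.625   1.8836 -0.3279  0.9118  0.3158]
front x 0.02686580896368855 centre y -0.0004209754527012546 underside above ply -6.0263279273789494e-05
```

View pics/w13.png

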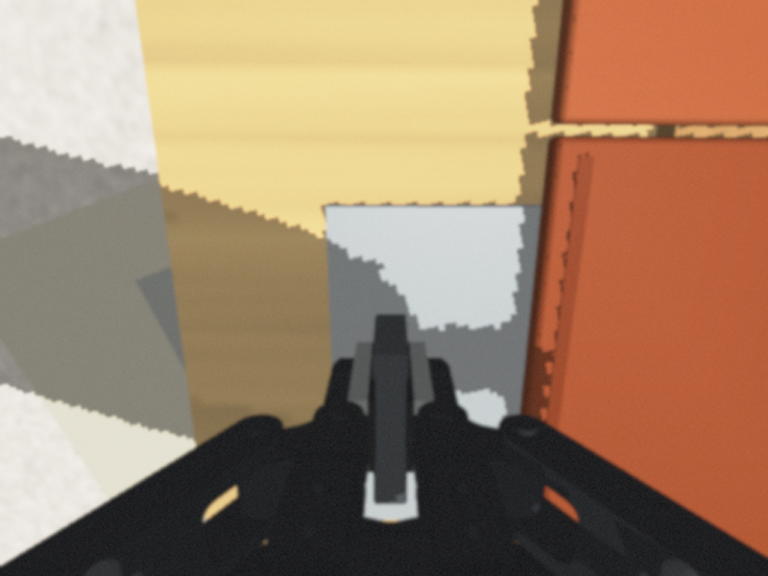

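```bash
python3 -m crank '[[-1,[0,0,0.005],[0,0,0]],[-1,[0,0,0],[0,0,0]],[-1,[0,0,0],[0,0,0]],[-1,[0,0,0],[0,0,0]],[-1,[0,0,0],[0,0,0]]]'
python3 - <<'E'
from h import *
st(); where(); shot("scene","s14",4,(150,140,290,250))
E
```

```text
clock: 14.85
position: [0.5148, -0.2064, 0.0472]
ee_rot: [0.789, 0.615, 0.001, -0.0]
ft_force: [-4.9, 2.3, 12.5]
grip_width: 0.097
t 14.85 p [ 0.5148 -0.2064  0.0472] yaw 75.90150831897806 z [ 0.0007  0.0007 -1.    ] F [-4.8553  2.2925 12.4729] g 0.09742921199791665 q [-0.2198  0.4489  0.625   1.8839 -0.3282  0.9116  0.3161]
front x 0.026853957247152456 centre y -0.000423447323841945 underside above ply -4.5444508442217535e-05
```

View pics/s14.png

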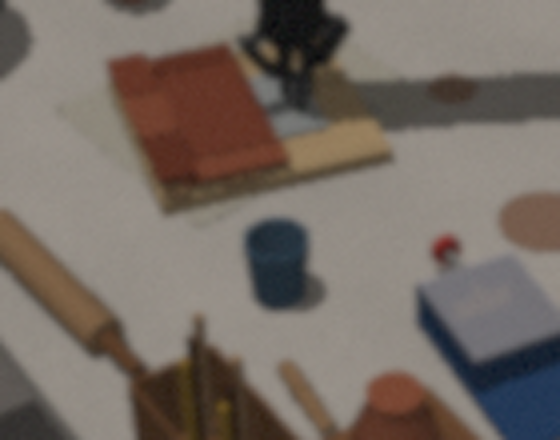

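```bash
python3 -m crank '[[-1,[0,0,0.01],[0,0,0]],[-1,[0,0,0.01],[0,0,0]],[-1,[0,0,0.005],[0,0,0]],[-1,[0,0,0],[0,0,0]],[-1,[0,0,0],[0,0,0]]]'
python3 -m crank '[[-1,[0,0,0],[0,0,0]],[-1,[0,0,0],[0,0,0]],[-1,[0,0,0],[0,0,0]],[-1,[0,0,0],[0,0,0]],[-1,[0,0,0],[0,0,0]]]'
python3 - <<'E'
from h import *
st(); where()
E
```

```text
clock: 15.4
position: [0.5148, -0.2065, 0.0471]
ee_rot: [0.789, 0.615, 0.001, -0.001]
ft_force: [-16.2, 7.6, 40.3]
grip_width: 0.103
clock: 15.9
position: [0.5149, -0.2065, 0.0471]
ee_rot: [0.789, 0.615, 0.001, -0.001]
ft_force: [-15.0, 7.4, 39.5]
grip_width: 0.098
t 15.9 p [ 0.5149 -0.2065  0.0471] yaw 75.88991186213411 z [ 0.001   0.0022 -1.    ] F [-14.9724   7.3842  39.5483] g 0.09796847264472144 q [-0.2184  0.4493  0.6245  1.8835 -0.3301  0.9121  0.3179]
front x 0.026907722004956607 centre y -0.000419215098922939 underside above ply -0.0001420268617864165
```

```bash
python3 -m crank '[[-1,[0,0,-0.01],[0,0,0]],[-1,[0,0,-0.004],[0,0,0]],[-1,[0,0,0],[0,0,0]],[-1,[0,0,0],[0,0,0]],[-1,[0,0,0],[0,0,0]]]'
python3 -m crank '[[-1,[0,0,0],[0,0,0]],[-1,[0,0,0],[0,0,0]],[-1,[0,0,0],[0,0,0]],[-1,[0,0,0],[0,0,0]],[-1,[0,0,0],[0,0,0]]]'
python3 - <<'E'
from h import *
st(); where(); shot("wrist","w15",1.5)
E
```

```text
clock: 16.4
position: [0.5148, -0.2065, 0.0471]
ee_rot: [0.789, 0.615, 0.001, -0.0]
ft_force: [-8.2, 3.5, 24.3]
grip_width: 0.097
clock: 16.9
position: [0.5148, -0.2065, 0.0471]
ee_rot: [0.789, 0.615, 0.001, -0.0]
ft_force: [-8.5, 3.8, 24.5]
grip_width: 0.098
t 16.9 p [ 0.5148 -0.2065  0.0471] yaw 75.89524250728542 z [ 0.0008  0.0014 -1.    ] F [-8.5443  3.7693 24.4775] g 0.09824610875703062 q [-0.2192  0.4491  0.6248  1.8837 -0.3291  0.9118  0.3169]
front x 0.026857044004774885 centre y -0.000430740637341576 underside above ply -9.357742732459678e-05
```

View pics/w15.png

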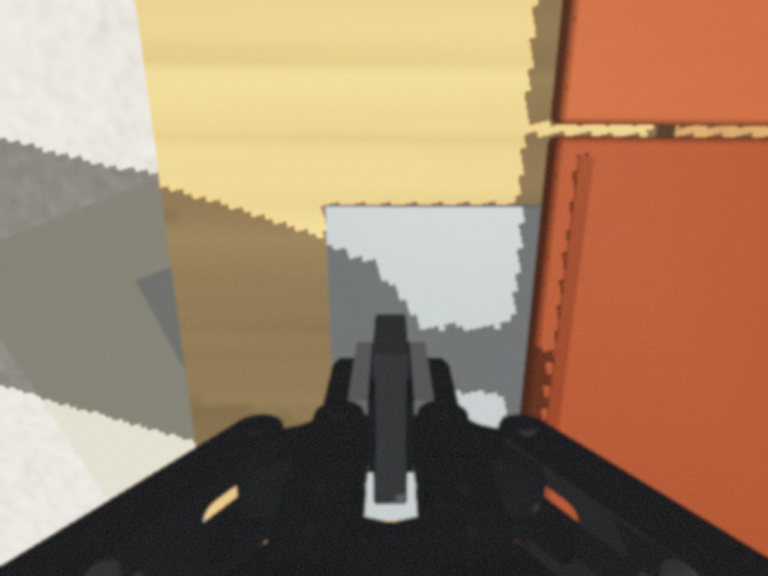

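The last picture shows the strip flat on the plywood, its rear edge starting at (325,205) and passing under the tile lip at about (541,205). The tile lies flush with its neighbours, and the press is steady at about 24 N.

Run:
```python
from workcell import manip
print(manip.hand_in())
```

```text
the job is handed in; nothing more can be done
None
```

The job is handed in at about 17 s of the 67 s allowed. The strip is tucked under the middle tile and still held in the gripper, pressed down on the plywood.

- **Plunger:** I pushed it with the closed fingers until it hit its stop. A further 5 mm of commanded push moved the tool only 0.2 mm. The strip then sat 19 mm out of the mouth, as the description says it should.
- **Pick-up:** I gripped the rib at 60 N, raised to 80 N, drew the strip 74 mm out along the channel, then lifted it. The pictures showed no slip.
- **Tuck:** The front edge is about 27 mm under the lip, worked out from the tool pose. A rougher estimate from the last wrist picture gave about 26 mm. The strip is centred within 1 mm and the tool is vertical within about 0.002 rad.
- **Final press:** The force is steady at about 24 N down, with about 9 N sideways. It was briefly about 40 N, the limit for the arm and gripper body, because I pressed too hard; I backed it off. That load was through the fingers on the strip.
- **Tile and bystanders:** The tile looks flush with its neighbours in the last wrist picture. I could not read the tile joint directly. I planned the path clear of the bystanders, but did not measure their positions afterwards.

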